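# Press and hold a busbar cross-joint for a contact check

### The job

Lay the two copper bars flat across both white ribs of the spring-loaded press, one over each pair of blue marks and square to the ribs, and lay the silvery bar flat across the middle of both copper bars, parallel to the ribs, and let go so that the stack stands free. Then press down on the middle of the silvery bar until the sprung platen is 8 mm down (pointer in the green band), never driving it down to its stop, and finish while still holding it pressed there so the meter can read. Leave the other things on the worktop where they are.

Things in the scene. Friction and masses are not known exactly. Their poses are not given: they have to be found in the camera images.
- fixture: spring-loaded contact press, fixed to the worktop; it stands in a different place and yaw each time. Aluminium base plate 150x150x12 mm; above it a square steel platen (116x116x10 mm) on four sprung pins. Origin: centre of the base's underside; z up. At its -x, -y edge a white scale post (5x16 mm, top 58 mm above the worktop) with a green band; a red pointer on the platen stands in the middle of the band when the platen is 8 mm down
- platen (a joint): downward travel of the sprung platen in m: 0 at rest, 0.016 at its hard stop; the wanted travel is 0.008. It springs back by itself. Pressing from outside takes about 4 N to start it when empty (about 1.5 N with the three bars on it) and 0.9 N for each mm more, so about 9 N at 8 mm with the bars on
- platen_top (a point): centre point between the platen's two ribs, level with the rib tops (62 mm above the worktop at rest, 10 mm above the platen's face); moves down with the platen. The two white ribs, 112 mm long, 14 mm wide, 10 mm high, run along its x axis, with centre lines at y = +30 and -30 mm. Blue marks on both ribs at x = +32 and -32 mm show where the two copper bars go; those bars lie along its y axis. z up
- copper_a: one of two alike copper-coloured bars: 110 x 18 x 12 mm, 60 to 120 g, at the start lying flat on the worktop. Origin: centre of its underside (the faces are alike, so the upper face is 12 mm above it); x along its length, y across its 18 mm width, z up. Two dark dummy bolt holes near the ends
- copper_b: the other copper-coloured bar: 110 x 18 x 12 mm, 60 to 120 g, at the start lying flat on the worktop. Origin: centre of its underside (the faces are alike, so the upper face is 12 mm above it); x along its length, y across its 18 mm width, z up. Two dark dummy bolt holes near the ends
- tin_bar: tinned, silvery-grey bar: 110 x 18 x 12 mm, 60 to 120 g, at the start lying flat on the worktop. Origin: centre of its underside (the faces are alike, so the upper face is 12 mm above it); x along its length, y across its 18 mm width, z up. Two dark dummy bolt holes near the ends
- spare_probe: spare probe head, 28x105x24, behind the press (sizes in mm; bystander; its origin is the middle of its underside)
- clip_a: black binder clip, 36x32x56, right, by the meter (sizes in mm; bystander; its origin is the middle of its underside)
- screwdriver: red-handled screwdriver, 18x176x16, far left (sizes in mm; bystander; its origin is the middle of its underside)
- std_resistor: black box with two terminals, 46x66x48, left rear (sizes in mm; bystander; its origin is the middle of its underside)
- vial_0: capped vial, 24 dia x 60, left rear (sizes in mm; bystander; its origin is the middle of its underside)
- vial_1: capped vial, 24 dia x 60, left rear (sizes in mm; bystander; its origin is the middle of its underside)
Not all that is in view belongs to the job. There is more than one size of the tin_bar; the job needs the largest.

How it is judged:
On the way:
1. the crosswise stack stands free on the platen, let go, the platen up (((x of copper_a in the frame of platen_top between 0.018 and 0.046 m and y of copper_a in the frame of platen_top between -0.016 and 0.016 m and z of copper_a in the frame of platen_top between -0.003 and 0.003 m and angle between the x axis of each of copper_a, copper_b and the y axis of platen_top, either way round below 0.22 rad and angle between the z axis of each of copper_a, copper_b and the z axis of platen_top, either way round below 0.1 rad and x of copper_b in the frame of platen_top between -0.046 and -0.018 m and y of copper_b in the frame of platen_top between -0.016 and 0.016 m and z of copper_b in the frame of platen_top between -0.003 and 0.003 m) or (x of copper_a in the frame of platen_top between -0.046 and -0.018 m and y of copper_a in the frame of platen_top between -0.016 and 0.016 m and z of copper_a in the frame of platen_top between -0.003 and 0.003 m and angle between the x axis of each of copper_a, copper_b and the y axis of platen_top, either way round below 0.22 rad and angle between the z axis of each of copper_a, copper_b and the z axis of platen_top, either way round below 0.1 rad and x of copper_b in the frame of platen_top between 0.018 and 0.046 m and y of copper_b in the frame of platen_top between -0.016 and 0.016 m and z of copper_b in the frame of platen_top between -0.003 and 0.003 m)) and x of tin_bar in the frame of platen_top between -0.016 and 0.016 m and y of tin_bar in the frame of platen_top between -0.014 and 0.014 m and z of tin_bar in the frame of platen_top between 0.009 and 0.015 m and angle between the x axis of tin_bar and the x axis of platen_top, either way round below 0.22 rad and angle between the z axis of tin_bar and the z axis of platen_top, either way round below 0.1 rad and contact force between the fingers and copper_a below 0.2 N and contact force between the fingers and copper_b below 0.2 N and contact force between the fingers and tin_bar below 0.2 N and value of joint platen below 0.0025 m), for 0.2 s.
At the end, for the whole second after the job is handed in: Held: platen steady 5 to 11 mm down, pushed by the fingers (over 3.5 N) on the silvery bar only, which bears on both copper ones. Copper bars flat on the ribs, 14 mm or less off their marks, silvery bar flat across them 14 mm or less off centre (16 lengthwise), all square within 0.22 rad (((x of copper_a in the frame of platen_top between 0.018 and 0.046 m and y of copper_a in the frame of platen_top between -0.016 and 0.016 m and z of copper_a in the frame of platen_top between -0.003 and 0.003 m and angle between the x axis of each of copper_a, copper_b and the y axis of platen_top, either way round below 0.22 rad and angle between the z axis of each of copper_a, copper_b and the z axis of platen_top, either way round below 0.1 rad and x of copper_b in the frame of platen_top between -0.046 and -0.018 m and y of copper_b in the frame of platen_top between -0.016 and 0.016 m and z of copper_b in the frame of platen_top between -0.003 and 0.003 m) or (x of copper_a in the frame of platen_top between -0.046 and -0.018 m and y of copper_a in the frame of platen_top between -0.016 and 0.016 m and z of copper_a in the frame of platen_top between -0.003 and 0.003 m and angle between the x axis of each of copper_a, copper_b and the y axis of platen_top, either way round below 0.22 rad and angle between the z axis of each of copper_a, copper_b and the z axis of platen_top, either way round below 0.1 rad and x of copper_b in the frame of platen_top between 0.018 and 0.046 m and y of copper_b in the frame of platen_top between -0.016 and 0.016 m and z of copper_b in the frame of platen_top between -0.003 and 0.003 m)) and x of tin_bar in the frame of platen_top between -0.016 and 0.016 m and y of tin_bar in the frame of platen_top between -0.014 and 0.014 m and z of tin_bar in the frame of platen_top between 0.009 and 0.015 m and angle between the x axis of tin_bar and the x axis of platen_top, either way round below 0.22 rad and angle between the z axis of tin_bar and the z axis of platen_top, either way round below 0.1 rad and value of joint platen between 0.005 and 0.011 m and velocity of joint platen between -0.005 and 0.005 m/s and contact force between the fingers and tin_bar above 3.5 N and contact force between tin_bar and copper_a above 1 N and contact force between tin_bar and copper_b above 1 N and contact force between each of the arm, the fingers and fixture below 0.5 N and contact force between each of the arm, the fingers and copper_a below 0.5 N and contact force between each of the arm, the fingers and copper_b below 0.5 N); the arm keeps its last pose, push and grip.
It fails at once if the platen is driven to its stop (over 14.5 mm) (value of joint platen above 0.0145 m).
It fails at once if a bystander is moved more than 40 mm (distance of any of spare_probe, clip_a, screwdriver, std_resistor, vial_0, vial_1 from where it was at the start of the episode above 0.04 m).
It also fails if it takes over 72 s, if anything falls off the work surface, if the arm or the gripper's body presses on something with over 40 N, if the wrist force passes 120 N, or if a joint passes its speed limit or range.

### The arm

A 6-joint arm with a two-finger parallel gripper is mounted at the origin on a cart in front of the work surface, level with it; the furniture and walls round the work are solid. World frame = base frame: x ahead of the robot, y to its left, z up, the work surface at z = 0. Lengths are in m, angles in rad, forces in N, time in s.
With the tool pointing down it reaches from about 0.35 to 0.775 m from the base axis. Payload 5.5 kg.
Tool frame: the origin (TCP) lies at the very end of the fingers, on their centre line; the grasp point (between the pads) lies env.hold_point_z behind it (env.hold_point_z is the distance from the TCP to the grasp point, in m); z points along the fingers, y is the line along which they close (so a half turn about z gives the same grasp; the last joint's range is limited). The gripper opens to 85 mm and grips with 20 to 120 N. Pads are 22 mm wide; open, the fingers measure 114 mm over their backs; the gripper's body (76 mm by 85 mm) begins 54 mm behind the grasp point. The pads swing forward as they close: fully open they stand 13 mm farther back than shut.
Start: joints at [-1.257, 0.313, 0.046, 1.304, 0, 1.431], TCP at [0.252, -0.517, 0.231] pointing down, gripper open.
Joint ranges: [-2.76, 2.76], [-0.86, 1.69], [-1.03, 1.26], [-2.2, 2.34], [-1.47, 1.5], [-3.14, 3.14]. Speed limits (rad/s): [2.57, 2.57, 3.14, 3.14, 3.14, 3.14].

### API

Orientations are given as a unit quaternion [w, x, y, z].
In Python, from workcell import env gives the robot as it stands.
- The arm moves only by the tool carry_out, never from a script. Its argument "steps" is a list of rows, each a list of 3 entries, a list of its own where there are three numbers: the turn, a rotation vector about the tool's x, y, z in degrees, then the shift along the tool's x, y, z in cm, then the closure in counts, from 0 (fully open) to 255 (shut). A call has exactly 8 rows; each row is the pose to reach, as a shift and turn from the pose commanded when the call began, along the tool's axes at that moment; what a row does not reach only later rows make up. A row lasts 1/8 s, in which the tool goes at most 62.5 mm and 10.7 degrees, less where a joint would pass 70% of its speed; a pose out of reach is approached as far as the arm can. A call with a gripper value outside its range is refused whole. The fingers move at their own pace and stop on an object; "force" is the grip in N (left out, the last holds). Time passes only in rows, so rows that repeat a pose let the fingers close, or fill a call up. It gives the time, the measured TCP pose, the force, the opening and the grip force at its end, in the units of the state.
- env.get_state(): the state, without advancing time (a new reading comes with each control period).
- env.read_camera(name): name is "scene" or "top" or "wrist"; returns (picture, depth): 420x560x3 uint8, red, green, blue; 420x560 float32, m along the optical axis (not along the pixel's ray), 0 where there is no reading.
- env.get_calibration(name): a dict with "fx", "fy", "cx", "cy" (pixels), "origin" and "orientation" of the camera in the world. Camera axes: x right, y up, looking along -z (the intrinsics and any distortion apply to the point x, -y, -z); pixel columns grow to the right and rows downward; lengths in m; the calibration is good to about 2 mm. A picture is of the moment at which its call begins: read the wrist's pose just before it. get_calibration takes no time and is no camera call; for the wrist camera it gives the pose at the moment of the call.
- env.hand_in(): hands the job in; it is judged then, once.
The state is a dict: "clock": time; "joint_pos": joint angles; "qvel": joint speeds; "tau": joint torques, N m; "tcp_pos": TCP position; "orientation": TCP orientation; "wrist_force": force on the tool from outside, world axes, zero at the start; "ft_torque": the same for the moment, N m; "finger_gap": finger opening in m; "grip_force": force on a finger pad.
Only numpy, scipy, OpenCV 4.12 (cv2) and the standard library are available. Lean on these libraries where they do the work, as an engineer would, in place of code of your own. Each camera call takes 0.05 s, during which the arm holds its last target. There are 200 camera calls.

## Working session

There is one attempt and no reset: what is moved stays moved. The work goes in short steps, Python scripts to look and compute and a tool call to move; the robot and the scene stay as the last step left them, time stands still between calls to the robot, and variables do not carry over. Pictures are saved under pics/ and viewed, at most 10 in all, crops included, and the job is handed in when it is done.

Besides the shell and the picture viewer there is one more tool, called after "Call:" in YAML: its name, and indented under it one key for each argument. carry_out: Moves the arm, as the interface text tells. Its arguments: {"type":"object","properties":{"steps":{"type":"array","items":{"type":"array"}},"force":{"type":"number"}},"required":["steps"]}

```bash
mkdir -p pics; ls
python3 - <<'E'
from workcell import env
import cv2,numpy as np
print(env.hold_point_z, env.get_state())
for n in("top","scene"):
    p,d=env.read_camera(n); cv2.imwrite(f"pics/{n}0.png",p[:,:,::-1]); np.savez(f"{n}0.npz",p=p,d=d)
    print(n,env.get_calibration(n))
E
```

```text
pics
0.0187 {'clock': 0.0, 'joint_pos': array([-1.25661124e+00,  3.14012501e-01,  4.49804652e-02,  1.30358617e+00,
       -1.14235956e-05,  1.43124370e+00]), 'qvel': array([-0.00041292,  0.00021846,  0.00012912, -0.00095593, -0.00104937,
       -0.000406  ]), 'tau': array([-4.14792203e-04, -4.80628788e+01,  2.98531884e+01,  1.93266990e-02,
       -3.57485497e-06, -6.14897520e-07]), 'tcp_pos': array([ 0.25189384, -0.51632767,  0.23040259]), 'orientation': array([-9.06970758e-04,  9.74375046e-01,  2.24927631e-01, -8.51287794e-05]), 'wrist_force': array([ 0.14452334,  0.33446402, -0.35779012]), 'ft_torque': array([-0.0020709 ,  0.06264281,  0.00190017]), 'grip_force': 0.0, 'finger_gap': 0.08536539319932268}
top {'fx': 400.40206715572486, 'fy': 400.40206715572486, 'cx': 278.75457097426994, 'cy': 209.64225663395442, 'origin': array([0.4781561 , 0.06325101, 1.08682136]), 'orientation': array([-0.6959385 , -0.03736808,  0.02243829,  0.71677734])}
scene {'fx': 545.5471689607385, 'fy': 545.5471689607385, 'cx': 276.92417139155117, 'cy': 205.60156372746187, 'origin': array([-0.02044882,  1.01467143,  0.90992652]), 'orientation': array([-0.24759422, -0.12015127,  0.42084227,  0.86437987])}
```

View pics/top0.png

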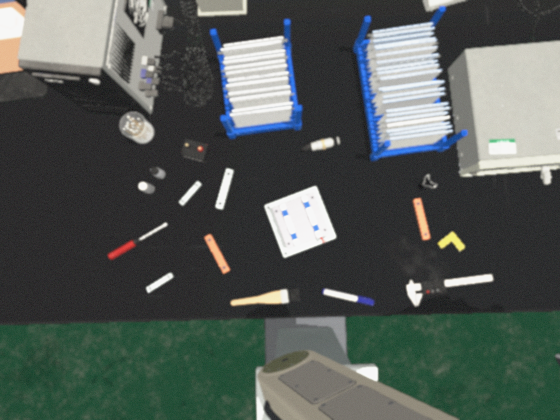

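View pics/scene0.png

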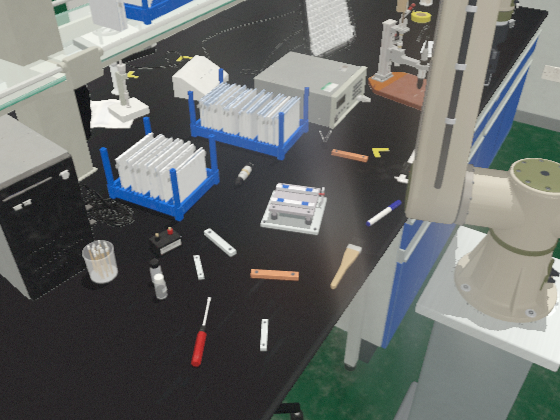

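Top view: copper bars at (217,253) and (421,218), and the press at (300,221) with four blue marks. There are three silvery candidates: (225,188), (190,193) and (160,282). (225,188) looks longest, about 40 px against 28 px. I'll measure them and confirm in a crop.

```bash
cat > h.py <<'E'
import numpy as np, cv2
from scipy.spatial.transform import Rotation as R
def rot(q): return R.from_quat([q[1],q[2],q[3],q[0]])
def ray(c,uv,z):
    uv=np.atleast_2d(np.asarray(uv,float))
    v=np.c_[(uv[:,0]-c['cx'])/c['fx'],-(uv[:,1]-c['cy'])/c['fy'],-np.ones(len(uv))]
    w=rot(c['orientation']).apply(v); o=np.asarray(c['origin'])
    return o+w*((z-o[2])/w[:,2])[:,None]
def blobs(m,amin=30):
    cs,_=cv2.findContours(m.astype(np.uint8),cv2.RETR_EXTERNAL,cv2.CHAIN_APPROX_NONE)
    return [k for k in cs if cv2.contourArea(k)>=amin]
def rect(c,k,z):
    """oriented box of contour cast on plane z: centre, length, width (mm), yaw of long side (deg)"""
    p=ray(c,k[:,0,:],z)[:,:2]*1000
    (cx,cy),_,_=r=cv2.minAreaRect(p.astype(np.float32))
    b=cv2.boxPoints(r); e=[b[1]-b[0],b[2]-b[1]]; e.sort(key=np.linalg.norm)
    return np.round([cx,cy,np.linalg.norm(e[1]),np.linalg.norm(e[0]),np.degrees(np.arctan2(e[1][1],e[1][0]))%180],1)
E
python3 - <<'E'
from h import *
from workcell import env
f=np.load("top0.npz");p=f['p'];c=env.get_calibration("top")
h=cv2.cvtColor(p,cv2.COLOR_RGB2HSV);H,S,V=cv2.split(h)
def show(n,m,z,a=30):
    for k in blobs(m,a):
        M=k[:,0].mean(0)
        if 100<M[0]<460 and 140<M[1]<310: print(n,M.round(),rect(c,k,z))
show("cop",(H<16)&(S>110)&(V>110),.012)
show("sil",(S<60)&(V>130),.012)
show("blue",(H>100)&(H<125)&(S>90)&(V>80),.062,6)
cv2.imwrite("pics/crop1.png",cv2.resize(p[130:310,130:345,::-1],None,fx=3.3,fy=3.3,interpolation=cv2.INTER_CUBIC))
E
```

```text
cop [121. 250.] [474.1 513.1  79.2  19.8 118.8]
cop [217. 253.] [457.7 254.9 115.2  24.9  27.3]
cop [421. 219.] [ 534.3 -294.8  115.2   25.7   10.3]
sil [340. 295.] [339.5 -70.8  92.   17.8  75.6]
sil [272. 298.] [341.  114.4  95.4  36.5  88.5]
sil [415. 292.] [ 340.4 -264.7   66.3   40.3    3.8]
sil [159. 282.] [385.2 409.4  79.9  17.6 120.4]
sil [153. 231.] [522.3 426.7  85.3   9.9 118.2]
sil [300. 222.] [537.1  29.4 154.4 154.2 109.2]
sil [190. 193.] [623.2 325.4  80.4  18.3 137.5]
sil [144. 186.] [643.6 449.4  38.4  24.3  61.9]
sil [160. 173.] [678.7 405.   20.7  18.7 153. ]
sil [224. 188.] [632.4 231.7 114.3  24.4 163. ]
sil [322. 144.] [745.9 -38.2  63.5  26.2 102.3]
blue [365. 300.] [ 330.8 -128.4   41.2   19.3   74.6]
blue [293. 236.] [496.8  49.2  10.2  10.2  88.3]
blue [316. 228.] [516.8  -8.9  12.8   7.7 177.9]
blue [285. 213.] [556.3  67.9  10.3  10.3 178.3]
blue [306. 204.] [577.   12.3  11.5  10.4  24.5]
```

View pics/crop1.png

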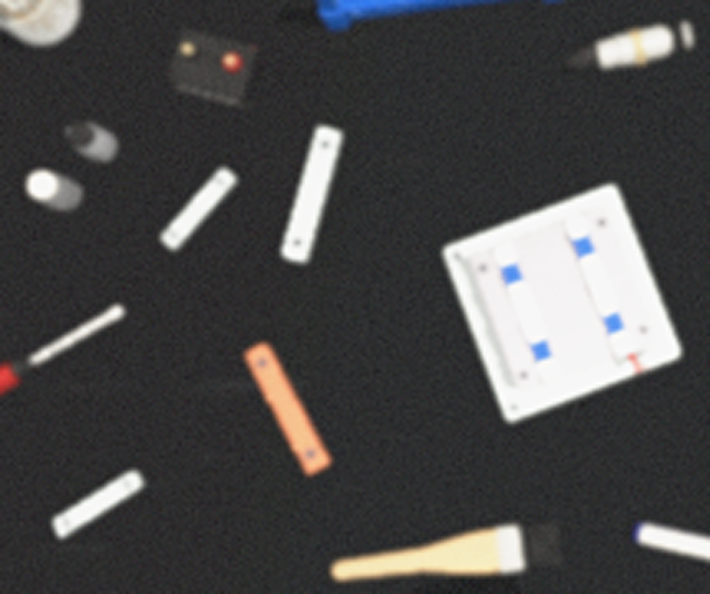

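The crop confirms it: (225,188) is the 110 mm silvery bar, and the other two are about 80 mm. The press yaw is about 19° and its centre is at (537,30). I'll start with the right-hand copper bar.

```bash
cat > go.py <<'E'
# usage: go.py x y z(mm) yaw(deg) : shift (cm) and turn (deg) from measured pose, tool axes
import sys
from h import *
from workcell import env
def go(x,y,z,yaw):
    s=env.get_state(); r=rot(s['orientation']); p=s['tcp_pos']*1000
    X=r.apply([1,0,0]); print("now",p.round(1),"yaw",round(np.degrees(np.arctan2(X[1],X[0])),1),"q",s['joint_pos'].round(2),"F",s['wrist_force'].round(1),"gap",round(s['finger_gap']*1000,1),"t",round(s['clock'],2))
    a=np.radians(yaw); t=R.from_matrix(np.array([[np.cos(a),np.sin(a),0],[np.sin(a),-np.cos(a),0],[0,0,-1]]))
    print("turn",(r.inv()*t).as_rotvec(degrees=True).round(1),"shift",(r.inv().apply(np.array([x,y,z])-p)/10).round(2))
if __name__=="__main__": go(*map(float,sys.argv[1:]))
E
python3 go.py 534 -295 110 10.3
```

```text
now [ 251.9 -516.4  230.5] yaw 26.0 q [-1.26  0.31  0.05  1.3   0.    1.43] F [-0.2 -0.  -0. ] gap 85.4 t 0.1
turn [-0.1 -0.  15.7] shift [35.06 -7.51 12.07]
```

Call:
carry_out:
  steps:
    - [[0,0,4],[6,-1.3,2],90]
    - [[0,0,8],[12,-2.6,4],90]
    - [[0,0,12],[18,-4,6],90]
    - [[0,0,15.7],[24,-5.2,8],90]
    - [[0,0,15.7],[30,-6.5,10],90]
    - [[0,0,15.7],[35,-7.5,12],90]
    - [[0,0,15.7],[35,-7.5,12],90]
    - [[0,0,15.7],[35,-7.5,12],90]
  force: 40

```text
clock: 1.1
tcp_pos: [0.5335, -0.2956, 0.1108]
orientation: [-0.0, 0.996, 0.09, -0.001]
wrist_force: [-0.0, 0.1, -0.8]
finger_gap: 0.0549
grip_force: 0.0
```

```bash
cat > w.py <<'E'
# measure bars in the wrist view at height z; args: copper|silver z(mm) name
import sys
from h import *
from workcell import env
kind,z,n=sys.argv[1],float(sys.argv[2])/1000,sys.argv[3]
c=env.get_calibration("wrist");p,d=env.read_camera("wrist")
H,S,V=cv2.split(cv2.cvtColor(p,cv2.COLOR_RGB2HSV))
m=(H<16)&(S>110)&(V>90) if kind=="copper" else (S<60)&(V>120)
for k in blobs(m,400): print(k[:,0].min(0),k[:,0].max(0),rect(c,k,z))
cv2.imwrite(f"pics/{n}.png",p[:,:,::-1])
E
python3 w.py copper 12 w1; python3 go.py 534.3 -294.8 3 10.3
```

```text
[255 131] [293 253] [ 539.3 -285.6  105.8   23.4  178.2]
now [ 533.2 -296.5  111.4] yaw 10.3 q [-0.64  0.44 -0.07  1.06 -0.    2.32] F [ 0.4  0.1 -0.8] gap 55.1 t 1.15
turn [ 0.  0. -0.] shift [ 0.14 -0.15 10.84]
```

View pics/w1.png

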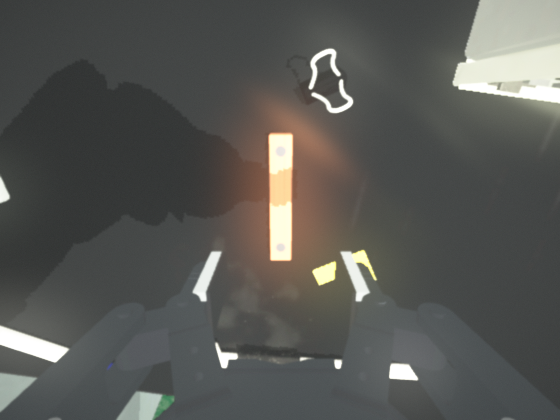

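The bar is vertical in the wrist picture at cols 269–293, rows 132–261, so it's well aligned with the tool. Glare broke the colour mask, so I'll cast its ends as rays.

Run:
```python
from h import *
from workcell import env
c=env.get_calibration("wrist")
print((ray(c,[[281,133],[281,261],[269,197],[293,197]],.012)*1000).round(1))
```

```text
[[ 589.8 -287.5   12. ]
 [ 479.7 -307.5   12. ]
 [ 536.8 -287.    12. ]
 [ 540.3 -306.6   12. ]]
```

Call:
carry_out:
  steps:
    - [[0,0,0],[0.1,0,4],90]
    - [[0,0,0],[0.1,0,7],90]
    - [[0,0,0],[0.1,0,9.5],90]
    - [[0,0,0],[0.1,0,10.7],90]
    - [[0,0,0],[0.1,0,10.7],90]
    - [[0,0,0],[0.1,0,10.7],255]
    - [[0,0,0],[0.1,0,10.7],255]
    - [[0,0,0],[0.1,0,10.7],255]
  force: 40

```text
clock: 2.15
tcp_pos: [0.5356, -0.2965, 0.0058]
orientation: [0.001, 0.996, 0.09, 0.001]
wrist_force: [-1.5, 0.1, 5.8]
finger_gap: 0.0165
grip_force: 40.1
```

```bash
python3 go.py 567.2 40.4 110 109
```

```text
now [ 535.6 -296.5    5.8] yaw 10.3 q [-0.64  0.54 -0.2   0.83 -0.    2.33] F [-1.5  0.1  5.8] gap 16.5 t 2.15
turn [  0.2   0.  -98.7] shift [  9.15 -32.56 -10.48]
```

Call:
carry_out:
  steps:
    - [[0,0,0],[0,0,-4],255]
    - [[0,0,0],[0,0,-8],255]
    - [[0,0,-10],[1,-5,-10.5],255]
    - [[0,0,-20],[2,-10,-10.5],255]
    - [[0,0,-30],[4,-15,-10.5],255]
    - [[0,0,-40],[6,-20,-10.5],255]
    - [[0,0,-50],[7,-25,-10.5],255]
    - [[0,0,-60],[8.5,-29,-10.5],255]

```text
clock: 3.15
tcp_pos: [0.566, 0.0069, 0.1094]
orientation: [-0.0, 0.816, 0.579, -0.0]
wrist_force: [1.2, 0.0, -0.4]
finger_gap: 0.0163
grip_force: 39.5
```

```bash
python3 go.py 567.2 40.4 110 109
```

```text
now [566.    6.9 109.4] yaw 70.7 q [-0.13  0.36 -0.19  1.02  0.    1.78] F [ 1.2  0.  -0.4] gap 16.3 t 3.15
turn [ -0.   -0.  -38.3] shift [ 3.2  -0.99 -0.06]
```

Call:
carry_out:
  steps:
    - [[0,0,-10],[1,-0.3,0],255]
    - [[0,0,-20],[2,-0.6,0],255]
    - [[0,0,-30],[3.2,-1,0],255]
    - [[0,0,-38.3],[3.2,-1,0],255]
    - [[0,0,-38.3],[3.2,-1,0],255]
    - [[0,0,-38.3],[3.2,-1,0],255]
    - [[0,0,-38.3],[3.2,-1,0],255]
    - [[0,0,-38.3],[3.2,-1,0],255]

```text
clock: 4.15
tcp_pos: [0.5679, 0.038, 0.1093]
orientation: [0.0, 0.584, 0.812, -0.0]
wrist_force: [-0.6, 0.3, -0.3]
finger_gap: 0.0163
grip_force: 39.5
```

```bash
python3 go.py 567.2 40.4 69 109; python3 w.py copper 116 w2
```

```text
now [567.9  38.  109.3] yaw 108.5 q [-0.07  0.37 -0.19  1.02 -0.    1.17] F [-0.6  0.3 -0.3] gap 16.3 t 4.15
turn [-0.   0.  -0.5] shift [0.25 0.01 4.03]
[263 161] [298 355] [567.8  37.5 110.   18.8 108.5]
```

View pics/w2.png

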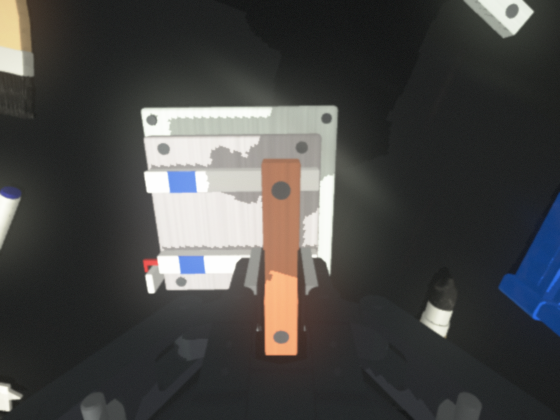

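Bar is held level and centred, with its length along the image vertical. The other pair of blue marks shows at (183,182) and (192,265). I'll use those to check the press pose.

```bash
cat > b.py <<'E'
import cv2,sys
from h import *
from workcell import env
c=env.get_calibration("wrist");p=cv2.imread(f"pics/{sys.argv[1]}.png")[:,:,::-1]
H,S,V=cv2.split(cv2.cvtColor(np.ascontiguousarray(p),cv2.COLOR_RGB2HSV))
for k in blobs((H>100)&(H<125)&(S>120)&(V>80),100): print(k[:,0].min(0),k[:,0].max(0),rect(c,k,.062))
E
python3 b.py w2
```

```text
[180 257] [203 272] [517.4  -9.5  15.9  11.9  18.5]
[498 193] [559 335] [747.6  57.  118.2  42.4 124.6]
[169 172] [195 191] [497.6  47.3  16.2  12.5  18.6]
```

Call:
carry_out:
  steps:
    - [[0,0,-0.5],[0.2,0,1.5],255]
    - [[0,0,-0.5],[0.2,0,3],255]
    - [[0,0,-0.5],[0.2,0,3.8],255]
    - [[0,0,-0.5],[0.2,0,4.15],255]
    - [[0,0,-0.5],[0.2,0,4.15],255]
    - [[0,0,-0.5],[0.2,0,4.15],255]
    - [[0,0,-0.5],[0.2,0,4.15],140]
    - [[0,0,-0.5],[0.2,0,4.15],140]

```text
clock: 5.2
tcp_pos: [0.5677, 0.04, 0.0681]
orientation: [0.0, 0.58, 0.815, 0.0]
wrist_force: [-0.5, -0.3, 0.4]
finger_gap: 0.0387
grip_force: 0.0
```

```bash
python3 go.py 457.7 254.9 130 207.3
```

```text
now [567.7  40.   68.1] yaw 109.1 q [-0.07  0.4  -0.24  0.92 -0.    1.17] F [-0.5 -0.3  0.4] gap 38.7 t 5.2
turn [  0.    0.1 -98.2] shift [23.9  -3.36 -6.21]
```

Released. Now up and over to the second copper bar.

Call:
carry_out:
  steps:
    - [[0,0,0],[0,0,-3],140]
    - [[0,0,0],[0,0,-6],120]
    - [[0,0,-10],[4,-1,-6.2],90]
    - [[0,0,-20],[9,-2,-6.2],90]
    - [[0,0,-30],[14,-3.4,-6.2],90]
    - [[0,0,-40],[19,-3.4,-6.2],90]
    - [[0,0,-50],[24,-3.4,-6.2],90]
    - [[0,0,-60],[24,-3.4,-6.2],90]

```text
clock: 6.2
tcp_pos: [0.4553, 0.2588, 0.1301]
orientation: [0.0, 0.09, 0.996, 0.0]
wrist_force: [0.1, 0.1, 0.2]
finger_gap: 0.0552
grip_force: 0.0
```

```bash
python3 go.py 457.7 254.9 110 207.3
```

```text
now [455.3 258.8 130.1] yaw 169.7 q [ 0.36  0.27 -0.27  1.03  0.    0.54] F [0.1 0.1 0.2] gap 55.2 t 6.2
turn [  0.    0.  -37.6] shift [-0.3  -0.34  2.01]
```

Call:
carry_out:
  steps:
    - [[0,0,-10],[-0.3,-0.3,1],90]
    - [[0,0,-20],[-0.3,-0.3,2],90]
    - [[0,0,-30],[-0.3,-0.3,2],90]
    - [[0,0,-37.6],[-0.3,-0.3,2],90]
    - [[0,0,-37.6],[-0.3,-0.3,2],90]
    - [[0,0,-37.6],[-0.3,-0.3,2],90]
    - [[0,0,-37.6],[-0.3,-0.3,2],90]
    - [[0,0,-37.6],[-0.3,-0.3,2],90]

```text
clock: 7.2
tcp_pos: [0.459, 0.2522, 0.1098]
orientation: [0.0, -0.231, 0.973, -0.0]
wrist_force: [-0.2, -0.4, 0.2]
finger_gap: 0.0558
grip_force: 0.0
```

```bash
sed -i 's/(H<16)&(S>110)&(V>90)/(H<35)\&(S>40)\&(V>130)/' w.py; python3 w.py copper 12 w3; python3 go.py 457.7 254.9 5 207.3
```

```text
[474 321] [557 341] [473.5 512.1  82.   22.6 119. ]
[273 136] [297 263] [457.3 254.9 111.2  19.2  27.3]
[235   0] [327  32] [336.7 190.5  63.2  19.3 116.7]
now [459.  252.2 109.8] yaw -153.3 q [ 0.35  0.28 -0.3   0.98 -0.   -0.12] F [-0.3  0.3 -0.6] gap 54.9 t 7.25
turn [-0.   0.  -0.6] shift [-0.    0.3  10.48]
```

Call:
carry_out:
  steps:
    - [[0,0,-0.6],[0,0.3,4],90]
    - [[0,0,-0.6],[0,0.3,7],90]
    - [[0,0,-0.6],[0,0.3,9.5],90]
    - [[0,0,-0.6],[0,0.3,10.4],90]
    - [[0,0,-0.6],[0,0.3,10.4],90]
    - [[0,0,-0.6],[0,0.3,10.4],255]
    - [[0,0,-0.6],[0,0.3,10.4],255]
    - [[0,0,-0.6],[0,0.3,10.4],255]

```text
clock: 8.25
tcp_pos: [0.4586, 0.2553, 0.007]
orientation: [0.001, -0.236, 0.972, 0.0]
wrist_force: [-0.1, -0.7, 5.4]
finger_gap: 0.0163
grip_force: 39.4
```

```bash
python3 go.py 507.3 19.3 110 109
```

```text
now [458.6 255.3   7. ] yaw -152.7 q [ 0.35  0.4  -0.43  0.74 -0.   -0.12] F [-0.1 -0.7  5.4] gap 16.3 t 8.25
turn [ 0.1  0.1 98.3] shift [  6.47 -23.21 -10.31]
```

Call:
carry_out:
  steps:
    - [[0,0,0],[0,0,-4],255]
    - [[0,0,0],[0,0,-8],255]
    - [[0,0,10],[1,-4,-10.3],255]
    - [[0,0,20],[2,-8,-10.3],255]
    - [[0,0,30],[4,-12,-10.3],255]
    - [[0,0,40],[5,-16,-10.3],255]
    - [[0,0,50],[6,-20,-10.3],255]
    - [[0,0,60],[6.5,-23.2,-10.3],255]

```text
clock: 9.25
tcp_pos: [0.5063, 0.0173, 0.1089]
orientation: [0.0, 0.285, 0.959, -0.0]
wrist_force: [1.0, 1.2, -1.1]
finger_gap: 0.0163
grip_force: 39.5
```

```bash
python3 go.py 507.3 19.3 110 109
```

```text
now [506.3  17.3 108.9] yaw 146.9 q [-0.12  0.25 -0.34  0.97 -0.    0.45] F [ 1.   1.2 -1.1] gap 16.3 t 9.25
turn [-0.   0.  37.9] shift [ 0.02  0.22 -0.11]
```

Call:
carry_out:
  steps:
    - [[0,0,10],[0,0.2,0],255]
    - [[0,0,20],[0,0.2,0],255]
    - [[0,0,30],[0,0.2,0],255]
    - [[0,0,37.9],[0,0.2,0],255]
    - [[0,0,37.9],[0,0.2,0],255]
    - [[0,0,37.9],[0,0.2,0],255]
    - [[0,0,37.9],[0,0.2,0],255]
    - [[0,0,37.9],[0,0.2,0],255]

```text
clock: 10.25
tcp_pos: [0.5074, 0.0206, 0.1088]
orientation: [0.0, 0.578, 0.816, -0.0]
wrist_force: [-0.1, -0.3, 0.2]
finger_gap: 0.0165
grip_force: 39.5
```

```bash
python3 go.py 507.3 19.3 69 109; python3 w.py copper 115 w4
python3 - <<'E'
from h import *
p=cv2.imread("pics/w4.png"); print(p.shape)
E
```

```text
now [507.4  20.6 108.8] yaw 109.4 q [-0.12  0.26 -0.34  0.97 -0.    1.11] F [-0.1 -0.3  0.2] gap 16.5 t 10.25
turn [0.  0.  0.4] shift [-0.12 -0.05  3.98]
[261 157] [300 352] [506.5  21.7 110.1  18.2 109.4]
[356 149] [405 302] [545.3  54.8  80.5  16.7 109.3]
[67  0] [118  53] [400.8  99.4  19.8  18.7   6.8]
(420, 560, 3)
```

View pics/w4.png

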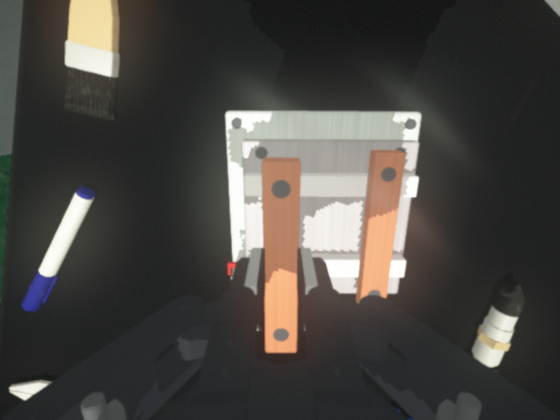

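The first copper bar lies square across both ribs (cols 362–405) and the second is held level and parallel to it. I'll lower it now.

Call:
carry_out:
  steps:
    - [[0,0,0.4],[-0.2,0,1.5],255]
    - [[0,0,0.4],[-0.2,0,3],255]
    - [[0,0,0.4],[-0.2,0,3.7],255]
    - [[0,0,0.4],[-0.2,0,4],255]
    - [[0,0,0.4],[-0.2,0,4],255]
    - [[0,0,0.4],[-0.2,0,4],255]
    - [[0,0,0.4],[-0.2,0,4],140]
    - [[0,0,0.4],[-0.2,0,4],140]

```text
clock: 11.3
tcp_pos: [0.5085, 0.0187, 0.069]
orientation: [0.0, 0.581, 0.814, 0.0]
wrist_force: [0.5, -0.4, 0.2]
finger_gap: 0.038
grip_force: 0.0
```

```bash
python3 go.py 632.4 231.7 130 163
```

```text
now [508.5  18.7  69. ] yaw 109.0 q [-0.12  0.3  -0.4   0.88 -0.    1.12] F [ 0.5 -0.4  0.2] gap 38.0 t 11.3
turn [  0.   0. -54.] shift [16.1  18.66 -6.09]
```

Call:
carry_out:
  steps:
    - [[0,0,0],[0,0,-3],140]
    - [[0,0,0],[0,0,-6],120]
    - [[0,0,-10],[3,4,-6.1],90]
    - [[0,0,-20],[6,8,-6.1],90]
    - [[0,0,-30],[9,12,-6.1],90]
    - [[0,0,-40],[12,15,-6.1],90]
    - [[0,0,-50],[16,18.6,-6.1],90]
    - [[0,0,-54],[16,18.6,-6.1],90]

```text
clock: 12.3
tcp_pos: [0.6328, 0.2342, 0.129]
orientation: [0.0, 0.144, 0.99, 0.0]
wrist_force: [-0.5, -0.7, -0.3]
finger_gap: 0.0554
grip_force: 0.0
```

```bash
python3 w.py silver 12 w5; python3 go.py 632.4 231.7 6.5 163
```

```text
[516 333] [559 404] [907.1 449.4 119.   33.6  30.8]
[508 256] [559 343] [816.9 446.1 112.2  49.  179.6]
[360 252] [423 261] [720.3 317.8  61.2   9.6  73.4]
[341 252] [368 300] [730.5 280.8  58.1  14.2   2.7]
[193 252] [220 300] [688.5 140.2  58.   14.2 144.2]
[467 177] [519 214] [682.4 414.   46.9  26.4  46.2]
[268 133] [291 253] [632.6 232.3 111.6  19.6 163.3]
[497 122] [559 159] [644.1 450.6  60.9  26.9  60.2]
[352 113] [411 196] [622.4 325.3  74.9  15.  137.4]
[ 0 24] [148 266] [541.5  22.9 174.6 149.8 109.2]
now [632.2 232.7 129. ] yaw 163.4 q [ 0.23  0.55  0.15  1.18 -0.    0.52] F [ 0.3 -0.6  0.1] gap 55.5 t 12.35
turn [-0.  -0.   0.4] shift [-0.05 -0.09 12.25]
```

Its size, 111.6 × 19.6 mm at (632.6, 232.3), again confirms the large bar. Grasping it.

Call:
carry_out:
  steps:
    - [[0,0,0],[0,0,4],90]
    - [[0,0,0],[0,0,8],90]
    - [[0,0,0],[0,0,11],90]
    - [[0,0,0],[0,0,12.2],90]
    - [[0,0,0],[0,0,12.2],90]
    - [[0,0,0],[0,0,12.2],255]
    - [[0,0,0],[0,0,12.2],255]
    - [[0,0,0],[0,0,12.2],255]

```text
clock: 13.35
tcp_pos: [0.6331, 0.2309, 0.0097]
orientation: [0.001, 0.148, 0.989, 0.001]
wrist_force: [-1.2, -0.1, 5.2]
finger_gap: 0.0159
grip_force: 39.1
```

```bash
python3 go.py 537.5 29.5 120 199
```

```text
now [633.1 230.9   9.7] yaw 163.0 q [ 0.23  0.63 -0.01  0.92 -0.    0.53] F [-1.2 -0.1  5.2] gap 15.9 t 13.35
turn [  0.    0.2 -36. ] shift [  3.22 -22.04 -11.08]
```

Call:
carry_out:
  steps:
    - [[0,0,0],[0,0,-4],255]
    - [[0,0,0],[0,0,-8],255]
    - [[0,0,0],[0,-2,-11],255]
    - [[0,0,-9],[1,-6.5,-11],255]
    - [[0,0,-18],[2,-11,-11],255]
    - [[0,0,-27],[3,-16,-11],255]
    - [[0,0,-36],[3.2,-20,-11],255]
    - [[0,0,-36],[3.2,-22,-11],255]

```text
clock: 14.35
tcp_pos: [0.536, 0.028, 0.118]
orientation: [-0.0, -0.164, 0.986, -0.0]
wrist_force: [-0.7, 1.0, -2.3]
finger_gap: 0.0158
grip_force: 39.2
```

```bash
python3 w.py silver 122 w6; python3 w.py copper 74 w6b; python3 go.py 537.5 29.5 85 199
python3 - <<'E'
from h import *
from workcell import env
c=env.get_calibration("wrist");p,d=env.read_camera("wrist")
for u,v in [(281,175),(281,200),(281,300),(281,330)]:
    q=np.array([(u-c['cx'])/c['fx'],-(v-c['cy'])/c['fy'],-1])*d[v,u]
    print((rot(c['orientation']).apply(q)+c['origin'])*1000)
E
```

```text
[486 340] [559 375] [547.4 178.7  40.1  12.5 137.4]
[188 112] [376 348] [524.2  23.8 128.9  83.3  18.9]
[322 256] [362 286] [551.4  76.1  27.8  24.3 111.8]
[204 256] [240 286] [578.7  -2.6  25.3  23.8 108.8]
[300 171] [370 202] [496.9  48.4  44.1  20.3 108.8]
[195 171] [262 202] [518.4 -15.   42.1  20.4 108.8]
[458   0] [559  12] [374.9  98.7  54.7   5.5 108.7]
now [536.6  28.1 118. ] yaw -161.3 q [-0.1   0.3  -0.26  1.01 -0.   -0.42] F [ 0.3  0.2 -1.8] gap 15.3 t 14.45
turn [-0.   0.  -0.3] shift [-0.13  0.11  3.3 ]
[491.02916203  11.7896041  120.14512091]
[502.6182697   15.72540454 120.56926414]
[556.4710208   34.01685141 120.62398985]
[575.21401239  40.3829228  120.73147659]
```

View pics/w6b.png

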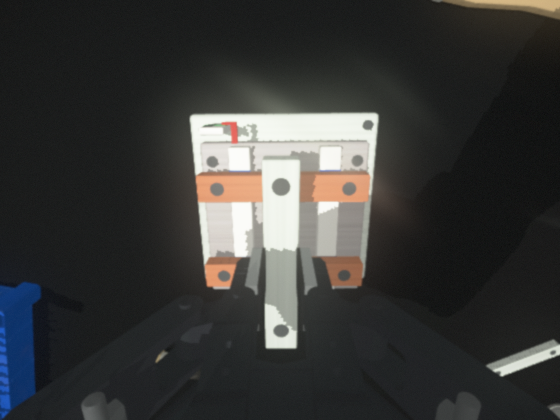

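The stack looks right: both copper bars lie square across the ribs (rows 172–202 and 257–288), with the silvery bar held centred over them. Lowering it and letting go.

Call:
carry_out:
  steps:
    - [[0,0,0],[-0.1,0.1,1.5],255]
    - [[0,0,0],[-0.1,0.1,2.7],255]
    - [[0,0,0],[-0.1,0.1,3.2],255]
    - [[0,0,0],[-0.1,0.1,3.45],255]
    - [[0,0,0],[-0.1,0.1,3.45],255]
    - [[0,0,0],[-0.1,0.1,3.45],255]
    - [[0,0,0],[-0.1,0.1,3.45],140]
    - [[0,0,0],[-0.1,0.1,3.45],140]

```text
clock: 15.5
tcp_pos: [0.5379, 0.0306, 0.0836]
orientation: [0.0, -0.165, 0.986, -0.0]
wrist_force: [-0.6, 0.3, 0.2]
finger_gap: 0.0383
grip_force: 0.0
```

Call:
carry_out:
  steps:
    - [[0,0,0],[0,0,-1],140]
    - [[0,0,0],[0,0,-2.5],140]
    - [[0,0,0],[0,0,-4],140]
    - [[0,0,0],[0,0,-5],255]
    - [[0,0,0],[0,0,-5],255]
    - [[0,0,0],[0,0,-5],255]
    - [[0,0,0],[0,0,-5],255]
    - [[0,0,0],[0,0,-5],255]

```text
clock: 16.5
tcp_pos: [0.5372, 0.0309, 0.1328]
orientation: [-0.0, -0.165, 0.986, 0.0]
wrist_force: [0.4, 0.5, 0.5]
finger_gap: -0.0004
grip_force: 0.0
```

```bash
python3 w.py silver 86 w7; python3 w.py copper 74 w7b; python3 go.py 537.5 29.5 90 199
```

```text
[472 329] [546 366] [574.8 230.4  55.   16.  137.5]
[190 105] [369 293] [524.1  25.  130.  107.9  19.1]
[293 244] [353 271] [554.4  68.8  44.4  22.4 109. ]
[203 244] [267 272] [576.    7.7  47.3  23.3 109. ]
[294 163] [359 191] [496.8  48.5  43.5  19.4 109. ]
[195 163] [266 191] [517.8 -12.6  47.7  19.4 109. ]
[430   0] [559  21] [370.  103.2  76.8  10.3 103.2]
now [537.3  30.8 133. ] yaw -161.0 q [-0.09  0.29 -0.23  1.05 -0.   -0.42] F [-0.1  0.5 -0. ] gap 0.1 t 16.6
turn [ 0. -0. -0.] shift [ 0.02 -0.13  4.3 ]
```

View pics/w7.png

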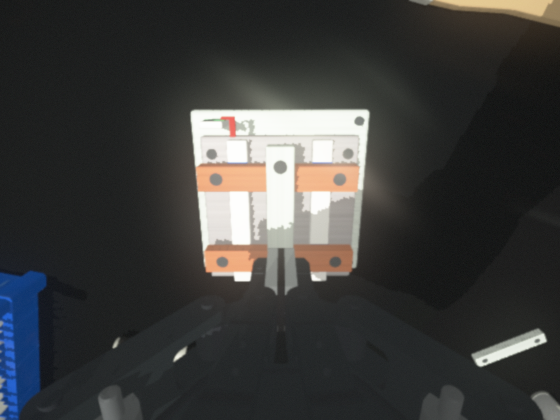

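The stack stands free: both copper bars are square and the silvery bar is centred on them (cols 266–294). Fingers are shut, so I'll approach and then press in small steps.

Call:
carry_out:
  steps:
    - [[0,0,0],[0,-0.1,1.5],255]
    - [[0,0,0],[0,-0.1,3],255]
    - [[0,0,0],[0,-0.1,4],255]
    - [[0,0,0],[0,-0.1,4.3],255]
    - [[0,0,0],[0,-0.1,4.5],255]
    - [[0,0,0],[0,-0.1,4.7],255]
    - [[0,0,0],[0,-0.1,4.8],255]
    - [[0,0,0],[0,-0.1,4.8],255]

```text
clock: 17.6
tcp_pos: [0.5382, 0.0298, 0.0857]
orientation: [0.0, -0.165, 0.986, -0.0]
wrist_force: [0.1, 0.8, 1.7]
finger_gap: -0.0001
grip_force: 0.9
```

Call:
carry_out:
  steps:
    - [[0,0,0],[0,0,0.1],255]
    - [[0,0,0],[0,0,0.2],255]
    - [[0,0,0],[0,0,0.3],255]
    - [[0,0,0],[0,0,0.4],255]
    - [[0,0,0],[0,0,0.5],255]
    - [[0,0,0],[0,0,0.6],255]
    - [[0,0,0],[0,0,0.6],255]
    - [[0,0,0],[0,0,0.6],255]

```text
clock: 18.6
tcp_pos: [0.5382, 0.0298, 0.0799]
orientation: [0.0, -0.165, 0.986, -0.0]
wrist_force: [-0.5, 0.4, 7.1]
finger_gap: 0.0002
grip_force: 3.5
```

Call:
carry_out:
  steps:
    - [[0,0,0],[0,0,0.05],255]
    - [[0,0,0],[0,0,0.1],255]
    - [[0,0,0],[0,0,0.15],255]
    - [[0,0,0],[0,0,0.2],255]
    - [[0,0,0],[0,0,0.2],255]
    - [[0,0,0],[0,0,0.2],255]
    - [[0,0,0],[0,0,0.2],255]
    - [[0,0,0],[0,0,0.2],255]

```text
clock: 19.6
tcp_pos: [0.5382, 0.0298, 0.0781]
orientation: [0.001, -0.165, 0.986, -0.0]
wrist_force: [-1.4, 0.2, 8.7]
finger_gap: -0.0001
grip_force: 4.3
```

```bash
python3 go.py 537.5 29.5 78 199
python3 - <<'E'
from workcell import env
import cv2
p,d=env.read_camera("scene")
cv2.imwrite("pics/s2.png",cv2.resize(p[165:250,240:350,::-1],None,fx=6,fy=6,interpolation=cv2.INTER_CUBIC))
E
```

```text
now [538.2  29.8  78.1] yaw -161.0 q [-0.09  0.34 -0.31  0.92 -0.   -0.43] F [-1.4  0.2  8.7] gap -0.1 t 19.6
turn [-0.   0.1  0. ] shift [ 0.08 -0.01  0.01]
```

View pics/s2.png

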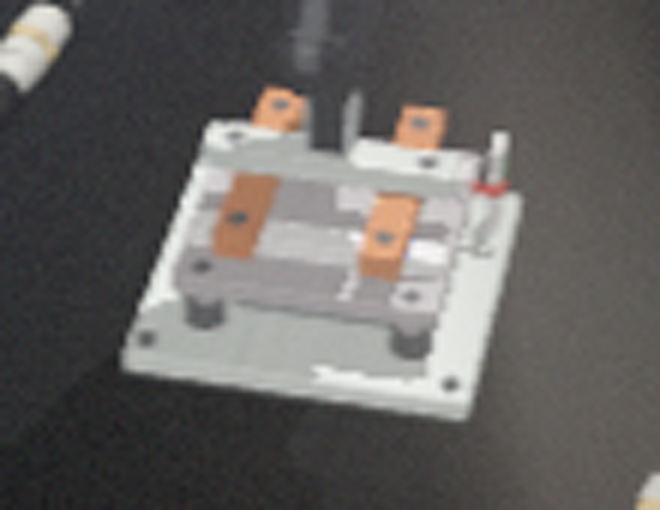

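The fingers press the middle of the silvery bar, and the stack is level and square. The red pointer sits over the scale post at (490,188). The force is 8.7 N and the travel about 7.8 mm, which match the wanted 8 mm, so I'm handing in.

```bash
python3 -c "
from workcell import env
print(env.hand_in())"
```

```text
the job is handed in; nothing more can be done
None
```

The job is handed in with the stack built, released and then held pressed by the shut fingers at 8.7 N, about 7.8 mm down; the green band was too blurred to read in the last picture, so that depth comes from tool height and force, and no verdict came back.

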